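# Raise a tin to focus under the laser marker

## Robot

A 7-joint arm with a two-finger parallel gripper is mounted at the origin on the work surface. World frame = base frame: x ahead of the robot, y to its left, z up, the work surface at z = 0. Lengths are in m, angles in rad, forces in N, time in s.
With the tool pointing down it reaches from about 0.35 to 0.9 m from the base axis. Payload 7.2 kg.
Tool frame: the origin (TCP) lies midway between the tips of the shut fingers; the grasp point (between the pads) lies 19 mm behind it; z points along the fingers, y is the line along which they close (so a half turn about z gives the same grasp; the last joint's range is limited). The gripper opens to 85 mm and grips with 20 to 120 N. Pads are 22 mm wide; open, the fingers measure 114 mm over their backs; the gripper's body (76 mm by 85 mm) begins 54 mm behind the grasp point. The pads swing forward as they close: fully open they stand 13 mm farther back than shut.
Start: joints at [1.144, 0.411, -0.013, 1.596, 0.006, 1.134, -0.082], TCP at [0.219, -0.585, 0.231] pointing down, gripper open.
Joint ranges: [-2.95, 2.95], [-0.29, 1.99], [-1.47, 1.44], [0.14, 2.54], [-1.03, 4.17], [0.13, 1.85], [-2.86, 2.86]. Speed limits (rad/s): [2.39, 2.39, 3.01, 3.01, 3.14, 3.14, 3.14].

## Interface

Orientations are given as a unit quaternion [w, x, y, z].
In Python, from plant import manip gives the robot as it stands.
- The arm moves only by the shell command python3 -m pendant 'ROWS' [FORCE]. ROWS is a JSON object of lists of equal length, an entry for each row: "gripper": the closure, from -1 (fully open) to 1 (shut); "linear": the shift along the tool's x, y, z normalised to -1 to 1, where 1 is 0.05 m, a list of three; "turn": the turn, a rotation vector about the tool's x, y, z normalised to -1 to 1, where 1 is pi/4 rad, a list of three. A call has 1 to 20 rows; each row shifts and turns the commanded pose from where the row before left it, along the tool's axes as they then stand; what a row does not reach is not made up. A row lasts 1/10 s, in which the tool goes at most 50 mm and 8.59 degrees, less where a joint would pass 70% of its speed; a pose out of reach is approached as far as the arm can. A call with a number of a shift or a turn outside -1 to 1 is refused whole. A call with a gripper value outside its range is refused whole. The fingers move at their own pace and stop on an object; FORCE is the grip in N (left out, the last holds). Time passes only in rows, so rows that do not move let the fingers close. It gives the time, the measured TCP pose, the force, the opening and the grip force at its end, in the units of the state.
- manip.read_state(): the state, without advancing time (a new reading comes with each control period).
- manip.camera(name): name is "side" or "top" or "wrist"; returns a dict with "img" (400x640x3 uint8, blue, green, red), "z_map" (400x640 float32, m along the optical axis (not along the pixel's ray), 0 where there is no reading), "mtx" (3x3 intrinsics, pixels), "extrinsics" (4x4, takes a point from camera to world coordinates); the wrist camera has in their place "T_tool_cam" (4x4, takes a point from camera to tool coordinates, whose origin is the TCP and whose axes are the flange's). Camera axes: x right, y up, looking along -z (the intrinsics and any distortion apply to the point x, -y, -z); pixel columns grow to the right and rows downward; lengths in m; the calibration is good to about 2 mm. The wrist camera is an equidistant fisheye: a pixel r from the principal point sees the ray r / f radians off the axis. A picture is of the moment at which its call begins: read the wrist's pose just before it.
- manip.job_done(): hands the job in; it is judged then, once.
Trained networks look in a picture, given as the dict that the camera call returned (one of the last four; its "shot" number tells which), for a name from the list of things; names that differ only in an ending like _2 or _b are one class to them, and where a whole thing is asked for, a point or a joint stands for the part that bears it (a point fixed in the world has none). Each returns a list of dicts, best first, with "confidence" (0 to 1); they miss things now and then, are a little off and sometimes report something else, mostly with a low value. They report only what shows in the picture. A call takes as long as a camera call. They do not tell look-alikes from the thing itself.
- manip.spot_in(picture, label): "xy" ([column, row] in pixels, amid what is visible of it).
- manip.masks_of(picture, label): "region" (400x640 bool, what is visible of it) and "xy" ([column, row] in pixels, amid what is visible of it).
The state is a dict: "clock": time; "q": joint angles; "joint_velocities": joint speeds; "joint_efforts": joint torques, N m; "tool_pos": TCP position; "ee_rot": TCP orientation; "ft_force": force on the tool from outside, world axes, zero at the start; "torque": the same for the moment, N m; "finger_gap": finger opening in m; "grasp_force": force on a finger pad.
Only numpy, scipy, OpenCV 4.12 (cv2) and the standard library are available. Lean on these libraries where they do the work, as an engineer would, in place of code of your own. Each camera call takes 0.05 s, during which the arm holds its last target. There are 200 camera calls.

## Task

Bring the gold tin up to focus under the laser head: stack the loose grey spacer case squarely on the grey case already standing on the drilled plate and let go of it, then set the gold tin from the ramp level on top of it, each flush with the one below on all sides (within 4 mm) with its long side along the other's. Set them down gently without dropping or pressing hard, do not shift the standing case, do not bump the laser head, and leave everything else where it is.

Things in the scene. Friction and masses are not known exactly. Their poses are not given: they have to be found in the camera images.
- laser: Laser marker, fixed but standing elsewhere each time. Origin on the table right under the lens axis; x points away from the robot, y to its left (the open side: +y), z up. Drilled aluminium plate 280 (x) x 240 (y) mm, centred at y = -30 mm, its top at z = 12 mm; post 70 x 60 mm, 540 mm tall, at x = 60, y = -290 mm on a foot 200 x 110 x 14 mm.
- head: Laser head on the marker, same origin and axes as laser. Black lens barrel, radius 42 mm, on the z axis, z 282 to 328 mm; over it a grey box, x -45 to 55, y -60 to 45, z 325 to 455 mm; a blue beam (x -38 to 48, z 345 to 435) runs to the post on the -y side. An upright gripper over the column would strike the lens: lean the tool so the hand stays on the +y side.
- base_case: Grey closed spacer case, 80 (x) x 52 (y) x 40 mm (z), standing loose on the drilled plate below the lens, its long side about along the marker's y: the foot of the column. Origin: centre of its underside; z up.
- spacer_case: The loose grey closed spacer case, 80 (x) x 52 (y) x 40 mm (z), lying flat on the table. Origin: centre of its underside; z up. 0.25 to 0.5 kg.
- gold_tin: Gold (brass) closed tin, 80 (x) x 52 (y) x 36 mm (z), starting on the ramp, its underside on the sloping board. Origin: centre of its underside; z is the normal of its lid. 0.14 to 0.28 kg.
- ramp: Fixed ramp, standing elsewhere each time: white board 64 mm wide (y), 122 mm long, sloping 30 degrees down to its own -x side (turned to the robot's left), orange lip 12 mm high at the low end, on which the gold tin rests. Origin on the table below the middle of the tin, where the board surface is 55 mm up; board x -40 to 63 mm, highest 92 mm; open at both y sides.
- blue_tin: Blue closed tin, 80 x 52 x 36 mm, flat on the table beside the spacer case (which of the two is on the left varies): not to be moved. Origin: centre of its underside.
- lens_cap: Black lens cap, disc of 80 mm diameter, 14 mm high, lying on the table: leave. Origin: centre of its underside.
- brass_cards: Pile of brass cards, 85 x 54 x 8 mm, on the near right part of the drilled plate: leave. Origin: centre of its underside.
- screwdriver: Screwdriver lying on the table: leave. Origin below the middle of it.
Things that resemble listed ones, but are neither listed nor needed, are in the scene too. Leave any green or purple look-alike of the spacer_case alone.

How it is judged:
By the outcome, as a careful person would: the job done as asked, in the order asked, and still so for the second after the job is handed in, with the robot touching nothing.
It also fails if it takes over 72 s, if anything falls off the work surface, if the arm or the gripper's body presses on something with over 40 N, if the wrist force passes 120 N, or if a joint passes its speed limit or range.

## Working session

There is one attempt and no reset: what is moved stays moved. The work goes in short steps, Python scripts to look and compute and a shell command to move; the robot and the scene stay as the last step left them, time stands still between calls to the robot, and variables do not carry over. Pictures are saved under pics/ and viewed, at most 10 in all, crops included, and the job is handed in when it is done.

```bash
ls; mkdir -p pics; cat > h.py <<'E'
import numpy as np, cv2, json
from plant import manip
from scipy.spatial.transform import Rotation as R
def world(c, uv=None, mask=None):
    K=c["mtx"]; z=c["z_map"]
    if mask is None: mask=np.ones(z.shape,bool)
    v,u=np.nonzero(mask&(z>0)); d=z[v,u]
    P=np.stack([(u-K[0][2])/K[0][0]*d,-(v-K[1][2])/K[1][1]*d,-d,np.ones_like(d)])
    return (np.array(c["extrinsics"])@P)[:3].T,(u,v)
E
python3 - <<'E'
from h import *
s=manip.read_state(); print({k:np.round(v,3).tolist() for k,v in s.items()})
for n in ["top","side"]:
    c=manip.camera(n); cv2.imwrite(f"pics/{n}0.png",c["img"]); print(n,c["mtx"],np.round(c["extrinsics"],3),[k for k in c])
    for l in ["laser","head","base_case","spacer_case","gold_tin","ramp","blue_tin","lens_cap","brass_cards","screwdriver"]:
        for m in manip.masks_of(c,l)[:4]:
            P,_=world(c,mask=m["region"])
            if len(P)==0: continue
            t=np.percentile(P[:,2],90); T=P[np.abs(P[:,2]-t)<.006]
            rect=cv2.minAreaRect((T[:,:2]*1000).astype(np.float32))
            print(l,round(m["confidence"],2),np.round(m["xy"]),"ztop",round(t,3),"rect",np.round(rect[0]),np.round(rect[1]),round(rect[2],1),len(T))
E
```

```text
pics
{'clock': 0.0, 'q': [1.144, 0.412, -0.013, 1.597, 0.006, 1.134, -0.082], 'joint_velocities': [0.0, 0.0, 0.0, 0.0, 0.0, -0.001, -0.0], 'joint_efforts': [-0.0, -60.063, 0.682, -29.942, 0.014, 0.011, -0.0], 'tool_pos': [0.219, -0.585, 0.23], 'ee_rot': [-0.001, 0.984, 0.178, -0.0], 'ft_force': [0.292, -0.746, 0.021], 'torque': [-0.015, 0.017, -0.071], 'grasp_force': 0.0, 'finger_gap': 0.085}
top [[502.96479841   0.         320.43144478]
 [  0.         502.96479841 196.23873266]
 [  0.           0.           1.        ]] [[ 1.200e-02  9.910e-01 -1.350e-01  3.820e-01]
 [-1.000e+00  1.300e-02  1.000e-03  4.500e-02]
 [ 3.000e-03  1.350e-01  9.910e-01  1.329e+00]
 [ 0.000e+00  0.000e+00  0.000e+00  1.000e+00]] ['img', 'z_map', 'mtx', 'extrinsics', 'shot']
laser 0.86 [503. 181.] ztop 0.455 rect [ 572. -362.] [322. 110.] 82.1 3375
head 0.83 [538. 175.] ztop 0.456 rect [ 586. -259.] [106. 101.] 75.3 3226
base_case 0.96 [435. 194.] ztop 0.055 rect [ 579. -257.] [81. 53.] 69.6 521
spacer_case 0.96 [338. 159.] ztop 0.044 rect [653.  -5.] [53. 79.] 61.4 510
spacer_case 0.89 [340. 214.] ztop 0.0
[... 1728 characters left out ...]
376. 266.] [81. 55.] 25.4 613
gold_tin 0.78 [294. 309.] ztop 0.101 rect [521. 375.] [53. 29.] 25.6 227
ramp 0.66 [292. 331.] ztop 0.089 rect [540. 329.] [62. 22.] 19.1 221
blue_tin 0.67 [295. 248.] ztop 0.038 rect [575. 164.] [82. 53.] 83.9 465
lens_cap 0.8 [245. 226.] ztop 0.016 rect [730. 107.] [76. 82.] 26.1 462
lens_cap 0.68 [342.  35.] ztop 0.454 rect [ 586. -259.] [112. 104.] 75.6 720
lens_cap 0.22 [293. 249.] ztop 0.038 rect [574. 164.] [84. 53.] 83.4 459
brass_cards 0.63 [368. 148.] ztop 0.024 rect [ 472. -332.] [67. 89.] 72.4 268
brass_cards 0.49 [330. 148.] ztop 0.054 rect [ 579. -257.] [86. 54.] 71.4 256
screwdriver 0.64 [209. 259.] ztop 0.026 rect [784. 249.] [ 21. 103.] 80.7 224
```

View pics/top0.png

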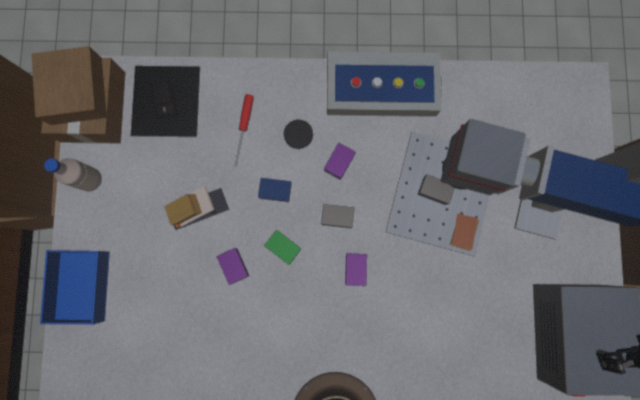

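View pics/side0.png

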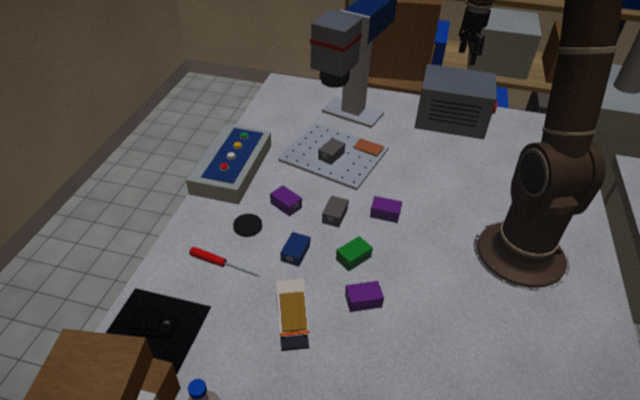

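The pictures show these objects:
- **Grey cases:** the loose one is at top px (338,215), and the standing one is at (436,190) on the plate under the head (490,155).
- **Gold tin:** on the ramp at (184,208), with the high end towards image right.
- **Spacer look-alikes:** purple at (340,160), (231,265) and (356,270), and green at (283,247). Only (338,215) is grey, so that is the spacer. I'll confirm it in a crop.

```bash
cat >> h.py <<'E'
def pose():
    s=manip.read_state(); q=s["ee_rot"]
    return np.array(s["tool_pos"]), R.from_quat([q[1],q[2],q[3],q[0]])
def to(goal_p, goal_R, n=None):
    p,r=pose(); s=manip.read_state()
    rv=(r.inv()*goal_R).as_rotvec()/(np.pi/4)
    print("t",round(s["clock"],2),"TCP",np.round(p*1000,1),"axes z",np.round(r.as_matrix()[:,2],3),"x",np.round(r.as_matrix()[:,0],3),"F",np.round(s["ft_force"],1),"gap",round(s["finger_gap"],4),"grip",round(s["grasp_force"],1))
    print("turn total",np.round(rv,3),"min rows",int(np.ceil(np.linalg.norm(rv)/.19)),"| linear (tool now)",np.round(r.inv().apply(goal_p-p)/.05,3),"(goal tool)",np.round(goal_R.inv().apply(goal_p-p)/.05,3))
def lean(yaw_deg, a, sign=1):
    """tool leaning a deg from vertical towards horizontal direction yaw (hand on that side); sign flips the half turn"""
    h=np.array([np.cos(np.radians(yaw_deg)),np.sin(np.radians(yaw_deg)),0]); a=np.radians(a)
    z=-np.cos(a)*np.array([0,0,1])-np.sin(a)*h
    y=sign*np.array([-h[1],h[0],0]); x=np.cross(y,z)
    return R.from_matrix(np.stack([x,y,z],1))
E
python3 - <<'E'
from h import *
c=manip.camera("top"); cs=manip.camera("side")
a=cv2.resize(c["img"][185:245,300:380],None,fx=5,fy=5,interpolation=cv2.INTER_CUBIC)
b=cv2.resize(cs["img"][190:250,290:370],None,fx=5,fy=5,interpolation=cv2.INTER_CUBIC)
cv2.imwrite("pics/crop1.png",np.hstack([a,b]))
# marker yaw: head box top from top cam, plate
for cc in (c,cs):
    P,(u,v)=world(cc); 
    for nm,lo,hi,box in [("headtop",.445,.47,(.48,.70,-.37,-.15)),("plate",.008,.017,(.38,.78,-.47,-.08))]:
        m=(P[:,2]>lo)&(P[:,2]<hi)&(P[:,0]>box[0])&(P[:,0]<box[1])&(P[:,1]>box[2])&(P[:,1]<box[3])
        r=cv2.minAreaRect((P[m][:,:2]*1000).astype(np.float32)); print(nm,np.round(r[0]),np.round(r[1]),round(r[2],1),m.sum())
    # gold: HSV
    hsv=cv2.cvtColor(cc["img"],cv2.COLOR_BGR2HSV).reshape(-1,3)
    m=(P[:,0]>.42)&(P[:,0]<.62)&(P[:,1]>.28)&(P[:,1]<.46)&(P[:,2]>.04)
    idx=np.nonzero(m)[0]; h=hsv[v[idx]*640+u[idx]]
    g=idx[(h[:,0]>12)&(h[:,0]<32)&(h[:,1]>110)&(h[:,2]>60)]
    Q=P[g]
    for _ in range(6):
        mu=Q.mean(0); n=np.linalg.svd(Q-mu)[2][2]; n*=np.sign(n[2]); d=(Q-mu)@n; Q=Q[np.abs(d)<.005]
    e=np.cross(n,[0,0,1]); e/=np.linalg.norm(e); f=np.cross(e,n)
    if f[2]<0: f=-f
    W=np.stack([(Q-mu)@f,(Q-mu)@e],1)*1000; r=cv2.minAreaRect(W.astype(np.float32))
    ctr=mu+f*r[0][0]/1000+e*r[0][1]/1000
    print("gold n",np.round(n,3),"tilt",round(np.degrees(np.arccos(n[2])),1),"uphill yaw",round(np.degrees(np.arctan2(f[1],f[0])),1),"rect",np.round(r[1]),round(r[2],1),"lid centre",np.round(ctr*1000,1),len(Q))
E
```

```text
headtop [ 584. -265.] [117. 102.] 75.5 3482
plate [ 591. -279.] [374. 373.] 2.2 5415
gold n [-0.157  0.419  0.894] tilt 26.6 uphill yaw -69.4 rect [78. 48.] 2.7 lid centre [513.1 392.8  88. ] 336
headtop [ 584. -263.] [122. 102.] 74.9 780
plate [ 601. -336.] [342. 363.] 75.6 3058
gold n [-0.19   0.471  0.861] tilt 30.5 uphill yaw -68.1 rect [80. 51.] 0.1 lid centre [511.4 397.2  85.6] 869
```

View pics/crop1.png

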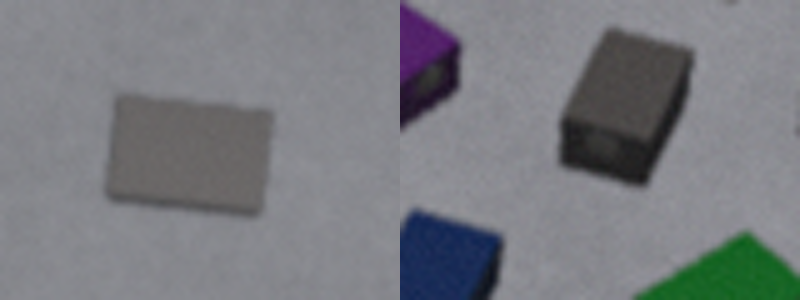

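The crop shows a plain grey case lying flat in both views, so (338,215) is the spacer. I'll lift first and then work out the pre-grasp.

```bash
python3 -m pendant '{"gripper":[-1,-1,-1],"linear":[[0,0,-0.7],[0,0,-1],[0,0,-0.7]],"turn":[[0,0,0],[0,0,0],[0,0,0]]}'; cat > sp.py <<'E'
from h import *
import sys
b=float(sys.argv[1])/1000  # retreat
G=lean(84.3,45,-1); g=np.array([.508,-.0015,.025]); tcp=g+G.apply([0,0,.019-b])
print("goal",tcp); to(tcp,G)
E
python3 sp.py 100
```

```text
clock: 1.5
tool_pos: [0.2195, -0.5855, 0.3543]
ee_rot: [0.001, 0.984, 0.178, 0.0]
ft_force: [0.4, -0.2, 1.3]
finger_gap: 0.0854
grasp_force: 0.0
goal [0.5136886  0.05549245 0.08227565]
t 1.5 TCP [ 219.5 -585.5  354.3] axes z [ 0.001 -0.002 -1.   ] x [0.936 0.351 0.   ] F [ 0.4 -0.2  1.3] gap 0.0854 grip 0.0
turn total [-0.553 -0.891 -1.341] min rows 9 | linear (tool now) [10.008 -9.951  5.421] (goal tool) [13.281  4.58  -5.587]
```

```bash
python3 -m pendant '{"gripper":[-1,-1,-1,-1,-1,-1,-1,-1,-1,-1,-1,-1,-1,-1,-1,-1,-1,-1,-1,-1],"linear":[[0.5,-0.5,0],[0.5,-0.5,0],[0.5,-0.5,0],[0.5,-0.5,0],[0.5,-0.5,0],[0.5,-0.5,0],[0.5,-0.5,0],[0.5,-0.5,0],[0.5,-0.5,0],[0.5,-0.5,0],[0.5,-0.5,0],[0.5,-0.5,0],[0.5,-0.5,0],[0.5,-0.5,0],[0.5,-0.5,0],[0.5,-0.5,0],[0.5,-0.5,0],[0.5,-0.5,0],[0.5,-0.5,0],[0.5,-0.5,0]],"turn":[[0,0,0],[0,0,0],[0,0,0],[0,0,0],[0,0,0],[0,0,0],[0,0,0],[0,0,0],[0,0,0],[0,0,0],[0,0,0],[0,0,0],[0,0,0],[0,0,0],[0,0,0],[0,0,0],[0,0,0],[0,0,0],[0,0,0],[0,0,0]]}' >/dev/null; python3 sp.py 100; python3 -c "
from h import *; print(np.round(manip.read_state()['q'],2))"
```

```text
goal [0.5136886  0.05549245 0.08227565]
t 3.5 TCP [512.5  59.8 351.5] axes z [ 0.001 -0.    -1.   ] x [0.936 0.351 0.   ] F [ 0.5 -0.3  0.1] gap 0.0856 grip 0.0
turn total [-0.554 -0.893 -1.341] min rows 9 | linear (tool now) [-0.01   0.087  5.385] (goal tool) [3.749 0.033 3.866]
[ 0.3   0.19 -0.6   1.65  0.11  1.34 -1.53]
```

```bash
python3 -m pendant '{"gripper":[-1,-1,-1,-1,-1,-1,-1,-1,-1,-1],"linear":[[0,0,0],[0,0,0],[0,0,0],[0,0,0],[0,0,0],[0,0,0],[0,0,0],[0,0,0],[0,0,0],[0,0,0]],"turn":[[-0.055,-0.089,-0.134],[-0.055,-0.089,-0.134],[-0.055,-0.089,-0.134],[-0.055,-0.089,-0.134],[-0.055,-0.089,-0.134],[-0.055,-0.089,-0.134],[-0.055,-0.089,-0.134],[-0.055,-0.089,-0.134],[-0.055,-0.089,-0.134],[-0.055,-0.089,-0.134]]}' >/dev/null; python3 sp.py 100; python3 -c "
from h import *; print(np.round(manip.read_state()['q'],2))"
```

```text
goal [0.5136886  0.05549245 0.08227565]
t 4.5 TCP [512.3  58.6 350.9] axes z [-0.071 -0.703 -0.708] x [ 0.065  0.705 -0.706] F [-0.7  0.1 -0.1] gap 0.0852 grip 0.0
turn total [-0.002 -0.002  0.006] min rows 1 | linear (tool now) [3.752 0.056 3.846] (goal tool) [3.757 0.033 3.841]
[-0.19  0.45 -0.57  1.56  0.72  1.84 -0.92]
```

```bash
python3 -m pendant '{"gripper":[-1,-1,-1,-1,-1,-1,-1,-1,-1,-1],"linear":[[0.47,0.005,0.48],[0.47,0.005,0.48],[0.47,0.005,0.48],[0.47,0.005,0.48],[0.47,0.005,0.48],[0.47,0.005,0.48],[0.47,0.005,0.48],[0.47,0.005,0.48],[0,0,0],[0,0,0]],"turn":[[0,0,0],[0,0,0],[0,0,0],[0,0,0],[0,0,0],[0,0,0],[0,0,0],[0,0,0],[0,0,0],[0,0,0]]}' >/dev/null; python3 sp.py 0; cat > w.py <<'E'
from h import *
import sys
s=manip.read_state(); c=manip.camera("wrist"); cv2.imwrite("pics/"+sys.argv[1],c["img"])
print(np.round(s['q'],2)); print(c["mtx"],np.round(c["T_tool_cam"],3))
np.savez("pics/w.npz",z=c["z_map"],mtx=c["mtx"],T=c["T_tool_cam"],p=pose()[0],r=pose()[1].as_matrix(),img=c["img"])
E
python3 w.py w1.png
```

```text
goal [ 0.50666564 -0.0148686   0.01156497]
t 5.5 TCP [513.3  56.6  82.9] axes z [-0.073 -0.701 -0.709] x [ 0.069  0.706 -0.705] F [-0.8  0.2 -0.3] gap 0.0854 grip 0.0
turn total [-0.004 -0.004  0.001] min rows 1 | linear (tool now) [-0.011  0.015  2.024] (goal tool) [-0.005  0.009  2.024]
[-0.23  0.76 -0.51  1.77  0.84  1.48 -1.26]
[[309.70691629   0.         320.92692166]
 [  0.         309.70691629 201.58296759]
 [  0.           0.           1.        ]] [[ 0.     0.96   0.281  0.072]
 [ 1.    -0.     0.    -0.   ]
 [ 0.     0.281 -0.96  -0.143]
 [ 0.     0.     0.     1.   ]]
```

View pics/w1.png

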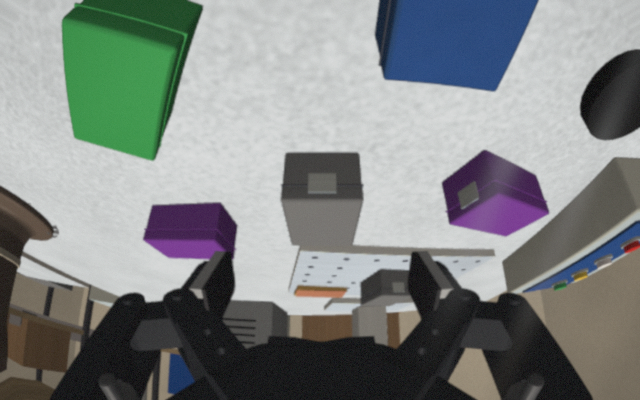

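The wrist view shows the grey spacer centred between the open fingers at px (322,200), long axis in line with the tool. The look-alikes are clear of the fingers. I'll go in and grip.

```bash
python3 -m pendant '{"gripper":[-1,-1,-1,-1,-1,-1,-1,1,1,1,1,1,1,1,1],"linear":[[0,0.002,0.4],[0,0.002,0.4],[0,0.002,0.4],[0,0.002,0.4],[0,0.001,0.3],[0,0,0.12],[0,0,0],[0,0,0],[0,0,0],[0,0,0],[0,0,0],[0,0,0],[0,0,0],[0,0,0],[0,0,0]],"turn":[[0,0,0],[0,0,0],[0,0,0],[0,0,0],[0,0,0],[0,0,0],[0,0,0],[0,0,0],[0,0,0],[0,0,0],[0,0,0],[0,0,0],[0,0,0],[0,0,0],[0,0,0]]}' 40; python3 sp.py 0
```

```text
clock: 7.05
tool_pos: [0.5069, -0.0133, 0.0114]
ee_rot: [0.255, 0.686, 0.621, -0.283]
ft_force: [-0.8, 3.1, 5.6]
finger_gap: 0.0515
grasp_force: 42.4
goal [ 0.50666564 -0.0148686   0.01156497]
t 7.05 TCP [506.9 -13.3  11.4] axes z [-0.071 -0.7   -0.71 ] x [ 0.07   0.707 -0.704] F [-0.8  3.1  5.6] gap 0.0515 grip 42.4
turn total [-0.001 -0.006  0.   ] min rows 1 | linear (tool now) [-0.025 -0.001  0.019] (goal tool) [-0.025 -0.001  0.019]
```

```bash
python3 -m pendant '{"gripper":[1,1,1,1,1,1,1,1],"linear":[[-0.1,0,-0.1],[-0.25,0,-0.25],[-0.35,0,-0.35],[-0.35,0,-0.35],[-0.35,0,-0.35],[-0.35,0,-0.35],[-0.25,0,-0.25],[0,0,0]],"turn":[[0,0,0],[0,0,0],[0,0,0],[0,0,0],[0,0,0],[0,0,0],[0,0,0],[0,0,0]]}'; cat > rel.py <<'E'
from h import *
# measure held object from wrist camera (top face & near end) in tool frame
p,r=pose(); c=manip.camera("wrist"); K=np.array(c["mtx"]); T=np.array(c["T_tool_cam"]); z=c["z_map"]
v,u=np.mgrid[0:400,0:640]; dx=(u-K[0,2]);dy=(v-K[1,2]); rr=np.hypot(dx,dy)+1e-9; th=rr/K[0,0]
ray=np.stack([np.sin(th)*dx/rr,-np.sin(th)*dy/rr,-np.cos(th)],-1)
P=ray/(-ray[...,2:3])*z[...,None]; Pt=P@T[:3,:3].T+T[:3,3]; Pw=Pt@r.as_matrix().T+p
ok=(z>0.02)&(th<1.4)
np.savez("pics/w.npz",Pt=Pt,Pw=Pw,ok=ok,img=c["img"],p=p,R=r.as_matrix())
E
cat > rel1.py <<'E'
from h import *
exec(open("rel.py").read())
import sys
cv2.imwrite("pics/"+sys.argv[1],c["img"])
for m in manip.masks_of(c,"spacer_case")[:5]:
    q=Pt[m["region"]&ok]*1000; w=Pw[m["region"]&ok]*1000
    print(round(m["confidence"],2),np.round(m["xy"]),"tool min",np.round(np.percentile(q,2,axis=0)),"max",np.round(np.percentile(q,98,axis=0)),"world",np.round(np.percentile(w,2,axis=0)),np.round(np.percentile(w,98,axis=0)))
E
python3 rel1.py w2.png; python3 sp.py 0
```

```text
clock: 7.85
tool_pos: [0.5076, -0.0146, 0.1549]
ee_rot: [0.256, 0.686, 0.62, -0.282]
ft_force: [1.0, 0.7, -3.2]
finger_gap: 0.0517
grasp_force: 42.0
0.86 [181. 130.] tool min [  31. -170.   97.] max [ 91. -92. 144.] world [334. -72.   2.] [412. -21.  41.]
0.79 [321. 250.] tool min [-26. -25. -56.] max [ 44.  24. -14.] world [488. -22. 145.] [537.  41. 183.]
0.78 [499.  73.] tool min [79. 99. 42.] max [144. 181.  88.] world [608. -34.   3.] [691.  35.  41.]
goal [ 0.50666564 -0.0148686   0.01156497]
t 7.95 TCP [506.6 -15.  152.3] axes z [-0.072 -0.701 -0.71 ] x [ 0.071  0.706 -0.704] F [-0.1 -0.3 -2.8] gap 0.0518 grip 42.0
turn total [-0.002 -0.005 -0.   ] min rows 1 | linear (tool now) [1.984 0.004 1.996] (goal tool) [1.992e+00 1.000e-03 1.988e+00]
```

View pics/w2.png

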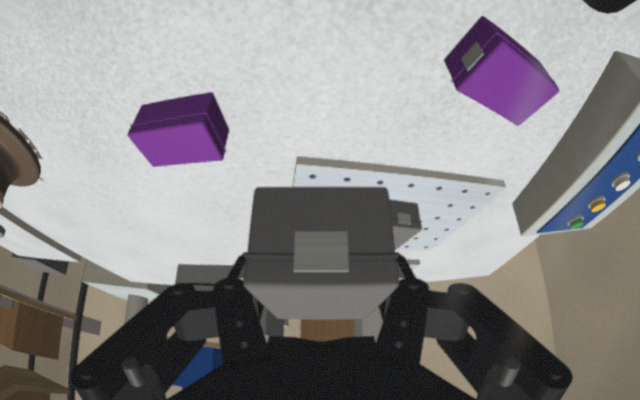

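The spacer is held level and square, with its end face at rows 187–260, cols 250–390. The standing case shows behind it at (405,215). Next I'll measure where the spacer sits in the tool and compute the place goal.

```bash
cat > held.py <<'E'
from h import *
import sys
exec(open("rel.py").read())
lab,yaw,H=sys.argv[1],float(sys.argv[2]),float(sys.argv[3])
h=np.array([np.cos(np.radians(yaw)),np.sin(np.radians(yaw)),0]); l=np.array([-h[1],h[0],0])
best=None
for m in manip.masks_of(c,lab):
    if abs(m["xy"][0]-321)<40 and m["xy"][1]>200: best=m;break
W=(Pw-p)[best["region"]&ok]*1000
A=np.stack([W@h,W@l,W[:,2]],1)
# end face: fit plane by robust iterations from points near max h
e=np.percentile(A[:,0],97); F=A[np.abs(A[:,0]-e)<8]
for _ in range(8):
    X=np.c_[np.ones(len(F)),F[:,1:]-np.median(F[:,1:],0)]; k=np.linalg.lstsq(X,F[:,0],rcond=None)[0]; F=F[np.abs(F[:,0]-X@k)<2.0]
print("endface h",round(k[0],1),"slopes (lat,z)",np.round(k[1:],3),len(F),"lat range",np.round(np.percentile(F[:,1],[1,99]),1),"z range",np.round(np.percentile(F[:,2],[1,99]),1))
T_=A[np.abs(A[:,2]-np.percentile(A[:,2],90))<6]; T_=T_[T_[:,0]<e-8]
X=np.c_[np.ones(len(T_)),T_[:,:2]-np.median(T_[:,:2],0)]; k2=np.linalg.lstsq(X,T_[:,2],rcond=None)[0]
print("top z",round(k2[0],1),"slopes (h,lat)",np.round(k2[1:],3),"lat range",np.round(np.percentile(T_[:,1],[1,99]),1),len(T_))
E
python3 held.py spacer_case 84.3 40
python3 - <<'E'
from h import *
exec(open("rel.py").read())
for m in manip.masks_of(c,"base_case")[:3]:
    w=Pw[m["region"]&ok]*1000; print("base",round(m["confidence"],2),np.round(m["xy"]),np.round(np.percentile(w,[2,98],axis=0)))
E
```

```text
endface h 52.7 slopes (lat,z) [0.    0.016] 14620 lat range [-24.8  25.4] z range [-10.8  27.9]
top z 28.3 slopes (h,lat) [-0.    -0.001] lat range [-24.2  25.2] 2970
base 0.62 [408. 227.] [[ 576. -271.   14.]
 [ 614. -213.   52.]]
```

```bash
cat > pl.py <<'E'
from h import *
import sys
# pl.py yaw bx by dh dl z : TCP so held-case centre is at base + dh*h + dl*l, bottom at z ; off = TCP offset from case centre along h, bot = TCP height over underside
yaw,bx,by,dh,dl,z,off,bot=map(float,sys.argv[1:9])
h=np.array([np.cos(np.radians(yaw)),np.sin(np.radians(yaw)),0]); l=np.array([-h[1],h[0],0])
g=np.array([bx,by,0])+h*(dh-off)+l*dl+[0,0,z+bot]
to(g/1000,lean(yaw,45,-1))
E
python3 pl.py 69.6 579 -257 165 80 115 12.7 11.7
```

```text
t 8.15 TCP [506.2 -15.  151.2] axes z [-0.073 -0.701 -0.709] x [ 0.069  0.706 -0.705] F [ 1.  -0.1 -2.3] gap 0.0515 grip 42.0
turn total [ 0.226 -0.003  0.234] min rows 2 | linear (tool now) [-0.591  1.158  1.273] (goal tool) [-0.348  1.451  1.041]
```

```bash
python3 -m pendant '{"gripper":[1,1,1,1,1,1,1,1],"linear":[[0,0,0],[0,0,0],[0,0,0],[-0.09,0.36,0.26],[-0.09,0.36,0.26],[-0.09,0.36,0.26],[-0.09,0.36,0.26],[0,0,0]],"turn":[[0.075,0,0.078],[0.075,0,0.078],[0.075,0,0.078],[0,0,0],[0,0,0],[0,0,0],[0,0,0],[0,0,0]]}' >/dev/null
python3 pl.py 69.6 579 -257 165 80 115 12.7 11.7; cat > base.py <<'E'
from h import *
exec(open("rel.py").read())
import sys
lab=sys.argv[1]; z0=float(sys.argv[2])
cv2.imwrite("pics/"+sys.argv[3],c["img"])
for m in manip.masks_of(c,lab)[:4]:
    reg=cv2.erode(m["region"].astype(np.uint8),np.ones((3,3)))>0
    w=Pw[reg&ok]*1000
    if len(w)<50: continue
    print("conf",round(m["confidence"],2),np.round(m["xy"]),"rng",np.round(np.percentile(w,[2,98],axis=0)).tolist())
    q=w[(np.abs(w[:,2]-z0)<4)]
    if len(q)>30:
        rc=cv2.minAreaRect(q[:,:2].astype(np.float32)); print(" top rect",np.round(rc[0],1),np.round(rc[1],1),round(rc[2],1),"z",round(np.median(q[:,2]),1),len(q))
    # end face: normal along h ~ yaw 70 ; side face: normal -l
    for nm,ya in (("end",70),("side",-20),("side2",160)):
        n=np.array([np.cos(np.radians(ya)),np.sin(np.radians(ya))]); t=np.array([-n[1],n[0]])
        s=w[(w[:,2]<z0-5)]; a=s[:,:2]@n; e=np.percentile(a,99); F=s[np.abs(a-e)<6]
        if len(F)<30: continue
        for _ in range(8):
            X=np.c_[np.ones(len(F)),F[:,:2]@t-np.median(F[:,:2]@t)]; k=np.linalg.lstsq(X,F[:,:2]@n,rcond=None)[0]; F=F[np.abs(F[:,:2]@n-X@k)<2]
        print(" ",nm,"offset",round(k[0],1),"(expected for centre 579,-257:",round(np.array([579,-257])@n+(40 if nm=="end" else 26),1),") yaw",round(ya+np.degrees(np.arctan(-k[1])) ,1),"t-range",np.round(np.percentile(F[:,:2]@t,[1,99]),1),len(F))
E
python3 base.py base_case 52 w3.png
```

```text
t 8.95 TCP [557.7 -91.3 127.3] axes z [-0.247 -0.662 -0.708] x [ 0.251  0.661 -0.707] F [-0.6 -0.4 -2.5] gap 0.0512 grip 42.2
turn total [-0.001 -0.001 -0.006] min rows 1 | linear (tool now) [ 0.071 -0.047 -0.054] (goal tool) [ 0.071 -0.047 -0.055]
conf 0.77 [405. 208.] rng [[577.0, -288.0, 15.0], [614.0, -214.0, 52.0]]
 top rect [ 585.8 -255.7] [76.6 35.9] 68.4 z 51.5 751
  end offset -3.2 (expected for centre 579,-257: -3.5 ) yaw 68.7 t-range [-656.  -611.1] 977
  side offset 653.1 (expected for centre 579,-257: 658.0 ) yaw 1.2 t-range [-5.  -2.3] 100
```

View pics/w3.png

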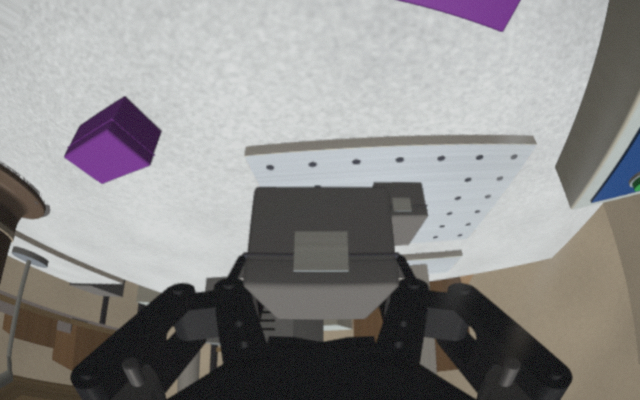

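The wrist view agrees with the fixed cameras on the standing case at (405,208): the end face is within 0.3 mm and the side edge within 1 mm. I'll use yaw 69.2° and move to just above it.

```bash
python3 pl.py 69.2 579 -257 0 0 62 12.7 11.7
```

```text
t 9.05 TCP [556.9 -87.6 127.7] axes z [-0.245 -0.661 -0.709] x [ 0.249  0.664 -0.705] F [-1.   0.9 -3.4] gap 0.0518 grip 42.2
turn total [ 0.007 -0.004  0.004] min rows 1 | linear (tool now) [-1.56   1.595  3.076] (goal tool) [-1.545  1.616  3.073]
```

```bash
python3 -m pendant '{"gripper":[1,1,1,1,1,1,1,1,1,1,1,1,1,1,1],"linear":[[-0.13,0.134,0.256],[-0.13,0.134,0.256],[-0.13,0.134,0.256],[-0.13,0.134,0.256],[-0.13,0.134,0.256],[-0.13,0.134,0.256],[-0.13,0.134,0.256],[-0.13,0.134,0.256],[-0.13,0.134,0.256],[-0.13,0.134,0.256],[-0.13,0.134,0.256],[-0.12,0.13,0.256],[0,0,0],[0,0,0],[0,0,0]],"turn":[[0.007,-0.004,0.004],[0,0,0],[0,0,0],[0,0,0],[0,0,0],[0,0,0],[0,0,0],[0,0,0],[0,0,0],[0,0,0],[0,0,0],[0,0,0],[0,0,0],[0,0,0],[0,0,0]]}' >/dev/null
python3 pl.py 69.2 579 -257 0 0 53 12.7 11.7;python3 pl.py 69.2 579 -257 0 0 53 12.7 11.7; python3 held.py spacer_case 69.2 40
```

```text
t 10.55 TCP [ 574.8 -266.3   74.3] axes z [-0.249 -0.661 -0.708] x [ 0.25   0.663 -0.706] F [ 0.5 -0.2 -3.5] gap 0.0514 grip 42.3
turn total [ 0.003 -0.002  0.002] min rows 1 | linear (tool now) [0.1   0.013 0.172] (goal tool) [0.1   0.013 0.172]
t 10.55 TCP [ 574.8 -266.3   74.3] axes z [-0.249 -0.661 -0.708] x [ 0.25   0.663 -0.706] F [ 0.5 -0.2 -3.5] gap 0.0514 grip 42.3
turn total [ 0.003 -0.002  0.002] min rows 1 | linear (tool now) [0.1   0.013 0.172] (goal tool) [0.1   0.013 0.172]
endface h 52.6 slopes (lat,z) [-0.003  0.017] 14557 lat range [-24.4  25.8] z range [-11.   27.8]
top z 28.2 slopes (h,lat) [-0.002 -0.002] lat range [-23.9  25.3] 2974
```

```bash
python3 -m pendant '{"gripper":[1,1,1,1,1,1,1,1],"linear":[[0.017,0.002,0.028],[0.017,0.002,0.028],[0.017,0.002,0.028],[0.017,0.002,0.028],[0.016,0.002,0.028],[0.016,0.003,0.028],[0,0,0],[0,0,0]],"turn":[[0,0,0],[0,0,0],[0,0,0],[0,0,0],[0,0,0],[0,0,0],[0,0,0],[0,0,0]]}' >/dev/null
python3 pl.py 69.2 579 -257 0 0 52 12.7 11.7; python3 base.py base_case 52 w4.png; python3 pl.py 69.2 579 -257 0 0 52 12.7 11.7
```

```text
t 11.45 TCP [ 574.1 -269.9   64.8] axes z [-0.25  -0.661 -0.707] x [ 0.251  0.662 -0.707] F [ 1.1 -0.6 -3. ] gap 0.0519 grip 42.3
turn total [ 0.002 -0.001  0.001] min rows 1 | linear (tool now) [ 0.032 -0.001  0.001] (goal tool) [ 0.032 -0.001  0.001]
conf 0.91 [322. 150.] rng [[570.0, -228.0, 14.0], [615.0, -211.0, 52.0]]
 top rect [ 592.3 -220.8] [ 7.5 51.6] 69.6 z 50.8 1890
  end offset -3.2 (expected for centre 579,-257: -3.5 ) yaw 69.7 t-range [-656.6 -607. ] 7213
  side offset 653.8 (expected for centre 579,-257: 658.0 ) yaw 19.7 t-range [-4.7 -2.2] 559
  side2 offset -609.7 (expected for centre 579,-257: -606.0 ) yaw 130.8 t-range [2.  4.4] 555
conf 0.24 [218. 236.] rng [[434.0, -349.0, 13.0], [494.0, -296.0, 21.0]]
  end offset -125.0 (expected for centre 579,-257: -3.5 ) yaw 72.9 t-range [-572.6 -514.2] 611
  side offset 569.7 (expected for centre 579,-257: 658.0 ) yaw -27.6 t-range [-147.8 -120.3] 88
  side2 offset -517.4 (expected for centre 579,-257: -606.0 ) yaw 163.2 t-range [125.2 172.7] 99
t 11.55 TCP [ 574.2 -269.9   65. ] axes z [-0.25  -0.661 -0.708] x [ 0.251  0.662 -0.707] F [ 0.3 -0.8 -3. ] gap 0.0516 grip 42.3
turn total [ 0.002 -0.001  0.   ] min rows 1 | linear (tool now) [ 0.033 -0.002  0.003] (goal tool) [ 0.033 -0.002  0.003]
```

View pics/w4.png

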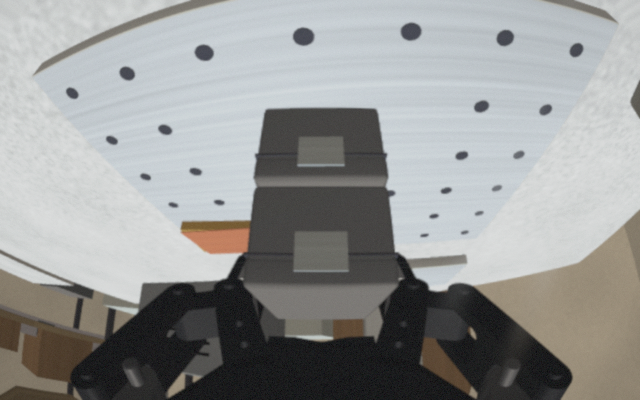

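The wrist view shows the held case (rows 187–285) directly above the standing case (rows 108–185) and aligned sideways. It sits 1.4 mm too far in, so I'll correct that and lower in small steps.

```bash
python3 -m pendant '{"gripper":[1,1,1,1,1],"linear":[[0.01,0.005,-0.01],[0.01,0.005,-0.01],[0.007,0,0.007],[0.007,0,0.007],[0,0,0]],"turn":[[0,0,0.005],[0,0,0],[0,0,0],[0,0,0],[0,0,0]]}' |grep -E "pos|force"; python3 -m pendant '{"gripper":[1,1,1],"linear":[[0.007,0,0.007],[0,0,0],[0,0,0]],"turn":[[0,0,0],[0,0,0],[0,0,0]]}' |grep -E "pos|force"
```

```text
tool_pos: [0.5751, -0.2688, 0.0638]
ft_force: [-0.6, -0.3, -2.4]
grasp_force: 42.3
tool_pos: [0.5751, -0.2688, 0.0637]
ft_force: [0.2, 0.1, -0.6]
grasp_force: 42.6
```

```bash
python3 -m pendant '{"gripper":[1,1,1],"linear":[[0.007,0,0.007],[0,0,0],[0,0,0]],"turn":[[0,0,0],[0,0,0],[0,0,0]]}' |grep -E "pos|force"
```

```text
tool_pos: [0.5751, -0.2688, 0.0636]
ft_force: [-2.9, 2.3, 6.8]
grasp_force: 43.1
```

Contact is at 52 mm, with about 10 N on it. I'll check the alignment before letting go.

```bash
cat > al.py <<'E'
from h import *
import sys
exec(open("rel.py").read())
# stack check from wrist: band faces by height: args: h-direction yaw, list of z bands, p-window centre
ya=69.5; n=np.array([np.cos(np.radians(ya)),np.sin(np.radians(ya))]); t=np.array([-n[1],n[0]])
w=Pw[ok]*1000; d=w[:,:2]-[579,-257]; a=d@n; b=d@t
for lo,hi in [(20,48),(58,88),(98,124)]:
    m=(w[:,2]>lo)&(w[:,2]<hi)&(np.abs(b)<36)&(np.abs(a-40)<10)
    F=np.c_[a,b][m]
    if len(F)<300: print(lo,len(F));continue
    for _ in range(8):
        X=np.c_[np.ones(len(F)),F[:,1]]; k=np.linalg.lstsq(X,F[:,0],rcond=None)[0]; F=F[np.abs(F[:,0]-X@k)<2]
    print((lo,hi),"end",round(k[0]-40,1),"yaw",round(ya-np.degrees(np.arctan(k[1])),1),"lat",np.round(np.percentile(F[:,1],[.5,99.5]),1),"mid",round(np.percentile(F[:,1],[.5,99.5]).mean(),1),len(F))
E
python3 al.py
```

```text
(20, 48) end 0.3 yaw 69.7 lat [-25.2  26.1] mid 0.5 6447
(58, 88) end 0.3 yaw 69.2 lat [-25.7  25.3] mid -0.2 11241
(98, 124) end 8.1 yaw 69.0 lat [-30.9  30.4] mid -0.3 1183
```

```bash
python3 -m pendant '{"gripper":[1,-1,-1,-1,-1,-1,-1,-1],"linear":[[-0.005,0,-0.005],[0,0,0],[0,0,0],[0,0,0],[0,0,0],[0,0,0],[0,0,0],[0,0,0]],"turn":[[0,0,0],[0,0,0],[0,0,0],[0,0,0],[0,0,0],[0,0,0],[0,0,0],[0,0,0]]}'; python3 al.py;  python3 -m pendant '{"gripper":[-1,-1,-1,-1,-1,-1,-1],"linear":[[0,0,-0.2],[0,0,-0.4],[0,0,-0.5],[0,0,-0.5],[0,0,-0.5],[0,0,-0.5],[0,0,0]],"turn":[[0,0,0],[0,0,0],[0,0,0],[0,0,0],[0,0,0],[0,0,0],[0,0,0]]}';python3 al.py; python3 -c "
from h import *; print(np.round(manip.read_state()['q'],2))"
```

```text
clock: 13.5
tool_pos: [0.5752, -0.2688, 0.0633]
ee_rot: [0.218, 0.761, 0.524, -0.314]
ft_force: [-0.2, -0.3, -0.3]
finger_gap: 0.0855
grasp_force: 0.0
(20, 48) end 0.3 yaw 69.7 lat [-25.2  26. ] mid 0.4 6482
(58, 88) end 0.5 yaw 69.2 lat [-25.8  25.2] mid -0.3 11317
(98, 124) end 8.1 yaw 69.8 lat [-33.6  32.6] mid -0.5 855
clock: 14.25
tool_pos: [0.6105, -0.178, 0.1585]
ee_rot: [0.219, 0.761, 0.525, -0.311]
ft_force: [-0.7, 0.4, 0.3]
finger_gap: 0.0855
grasp_force: 0.0
(20, 48) end 0.3 yaw 69.7 lat [-25.3  25.9] mid 0.3 1461
(58, 88) end 0.4 yaw 69.2 lat [-26.1  25.5] mid -0.3 2065
98 0
[ 0.09  0.73 -0.36  1.53  0.86  1.52 -0.93]
```

The spacer is stacked within 1 mm on all sides and released. Picking the tin straight off the ramp with a 45° lean would need about a 75° lean in world axes. So I'll take it square to its lid, set it level on the free spot the spacer left, and regrasp it leaning. First, retreat upwards.

```bash
python3 -m pendant '{"gripper":[-1,-1,-1,-1,-1,-1,-1,-1,-1,-1],"linear":[[0,0,-0.5],[0,0,-0.5],[-0.3,0,-0.5],[-0.3,0,-0.5],[-0.3,0,-0.5],[0,0,0],[0,0,0],[0,0,0],[0,0,0],[0,0,0]],"turn":[[0,0,0],[0,0,0],[0,0,0],[0,0,0],[0,0,0],[-0.13,0.07,-0.12],[-0.13,0.07,-0.12],[-0.13,0.07,-0.12],[-0.13,0.07,-0.12],[0,0,0]]}'; cat > ti.py <<'E'
from h import *
import sys
b,cx,cy,cz,yaw=map(float,sys.argv[1:6]); off=float(sys.argv[6]) if len(sys.argv)>6 else 0  # b mm back; lid centre mm; downhill yaw
G=lean(yaw,30,-1); n=-G.as_matrix()[:,2]; g=np.array([cx,cy,cz])-13*n+off*G.as_matrix()[:,0]
tcp=g+(19-b)*(-n); print("goal",np.round(tcp,1)); to(tcp/1000,G)
E
python3 ti.py 130 511.5 397 86 111.5;python3 -c "
from h import *; print(np.round(manip.read_state()['q'],2))"
```

```text
clock: 15.3
tool_pos: [0.6251, -0.1327, 0.2768]
ee_rot: [0.248, 0.621, 0.728, -0.153]
ft_force: [0.0, -0.6, 0.3]
finger_gap: 0.0856
grasp_force: 0.0
goal [493.5 442.6 170.9]
t 15.3 TCP [ 625.1 -132.7  276.8] axes z [ 0.17  -0.53  -0.831] x [-0.107  0.828 -0.551] F [ 0.  -0.6  0.3] gap 0.0856 grip 0.0
turn total [-0.037  0.089 -0.263] min rows 2 | linear (tool now) [10.973 -0.651 -4.789] (goal tool) [11.165  1.768 -4.   ]
[ 0.24  0.38 -0.55  1.73  0.86  1.21 -0.48]
```

```bash
python3 -m pendant '{"gripper":[-1,-1,-1,-1,-1,-1,-1,-1,-1,-1,-1,-1,-1,-1,-1,-1,-1,-1,-1,-1],"linear":[[0,0,0],[0,0,0],[0.65,0.1,-0.23],[0.65,0.1,-0.23],[0.65,0.1,-0.23],[0.65,0.1,-0.23],[0.65,0.1,-0.23],[0.65,0.1,-0.23],[0.65,0.1,-0.23],[0.65,0.1,-0.23],[0.65,0.1,-0.23],[0.65,0.1,-0.23],[0.65,0.1,-0.23],[0.65,0.1,-0.23],[0.65,0.1,-0.23],[0.65,0.1,-0.23],[0.65,0.1,-0.23],[0.65,0.1,-0.23],[0.65,0.1,-0.23],[0,0,0]],"turn":[[-0.018,0.045,-0.131],[-0.018,0.045,-0.131],[0,0,0],[0,0,0],[0,0,0],[0,0,0],[0,0,0],[0,0,0],[0,0,0],[0,0,0],[0,0,0],[0,0,0],[0,0,0],[0,0,0],[0,0,0],[0,0,0],[0,0,0],[0,0,0],[0,0,0],[0,0,0]]}'
cat > tm.py <<'E'
from h import *
exec(open("rel.py").read())
import sys
cv2.imwrite("pics/"+sys.argv[1],c["img"])
print(np.round(manip.read_state()['q'],2))
for m in manip.masks_of(c,"gold_tin")[:2]:
    reg=cv2.erode(m["region"].astype(np.uint8),np.ones((3,3)))>0
    Q=Pw[reg&ok]; Q=Q[(Q[:,2]>.03)]
    n0=np.array([-.183,.465,.866]); a=Q@n0; Q=Q[np.abs(a-np.percentile(a,85))<.006]
    for _ in range(6):
        mu=Q.mean(0); n=np.linalg.svd(Q-mu,full_matrices=False)[2][2]; n*=np.sign(n[2]); Q=Q[np.abs((Q-mu)@n)<.003]
    e=np.cross(n,[0,0,1]); e/=np.linalg.norm(e); f=np.cross(e,n); f*=np.sign(f[2])
    W=np.stack([(Q-mu)@f,(Q-mu)@e],1)*1000; rc=cv2.minAreaRect(W.astype(np.float32)); ctr=mu+f*rc[0][0]/1000+e*rc[0][1]/1000
    print(round(m["confidence"],2),np.round(m["xy"]),"tilt",round(np.degrees(np.arccos(n[2])),1),"downhill",round(np.degrees(np.arctan2(-f[1],-f[0])),1),"rect",np.round(rc[1],1),round(rc[2],1),"lid",np.round(ctr*1000,1),len(Q))
E
python3 tm.py w5.png; python3 ti.py 130 511.5 397 86 111.5
```

```text
clock: 17.3
tool_pos: [0.4914, 0.4421, 0.1673]
ee_rot: [0.212, 0.542, 0.8, -0.147]
ft_force: [-0.8, 0.6, 0.0]
finger_gap: 0.0854
grasp_force: 0.0
[-0.63  0.8  -0.68  1.35  0.79  1.62 -1.03]
goal [493.5 442.6 170.9]
t 17.4 TCP [494.3 438.1 168.7] axes z [ 0.181 -0.466 -0.866] x [-0.318  0.806 -0.5  ] F [ 0.1 -0.8 -0.2] gap 0.0853 grip 0.0
turn total [-0.004 -0.001  0.001] min rows 1 | linear (tool now) [ 0.055  0.018 -0.082] (goal tool) [ 0.055  0.018 -0.082]
```

View pics/w5.png

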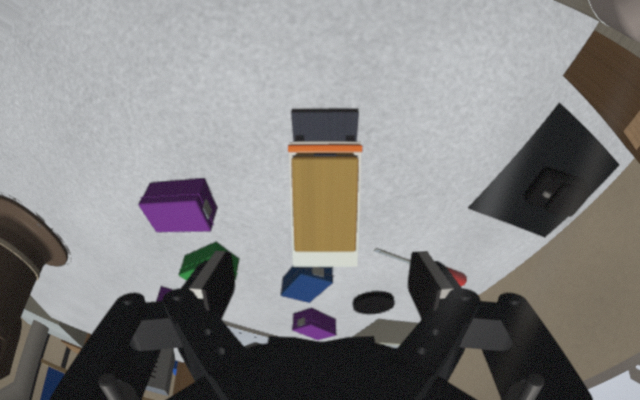

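The gold tin is at (325,202), aligned with the tool and resting on the orange lip, and both of its sides are free. The network missed it, so I'll use a colour mask instead.

```bash
sed -i 's/^for m in manip.masks_of(c,"gold_tin")\[:2\]:/hsv=cv2.cvtColor(c["img"],cv2.COLOR_BGR2HSV); gm=cv2.inRange(hsv,(15,90,60),(32,255,255)); gm[:,:250]=0; gm[:,400:]=0; gm[:150]=0\nfor m in [dict(region=gm>0,xy=(0,0),confidence=1)]:/' tm.py; python3 tm.py w5b.png
```

```text
[-0.62  0.8  -0.68  1.35  0.79  1.62 -1.03]
1 [0 0] tilt 30.0 downhill 112.1 rect [78.1 49.6] 0.1 lid [511.3 398.5  85.3] 5766
```

```bash
python3 ti.py 0 511.3 398.5 85.7 112.1
```

```text
goal [517.3 383.7  58. ]
t 17.45 TCP [495.3 437.1 169.3] axes z [ 0.181 -0.466 -0.866] x [-0.317  0.806 -0.5  ] F [-0.1 -0.2 -0.3] gap 0.0858 grip 0.0
turn total [-0.01  -0.    -0.013] min rows 1 | linear (tool now) [0.112 0.025 2.506] (goal tool) [0.112 0.007 2.506]
```

```bash
python3 -m pendant '{"gripper":[-1,-1,-1,-1,-1,-1,-1,-1,-1,-1],"linear":[[0.056,0,0.2],[0.056,0,0.35],[0,0,0.35],[0,0,0.35],[0,0,0.35],[0,0,0.35],[0,0,0.3],[0,0,0.15],[0,0,0.1],[0,0,0]],"turn":[[-0.01,0,-0.013],[0,0,0],[0,0,0],[0,0,0],[0,0,0],[0,0,0],[0,0,0],[0,0,0],[0,0,0],[0,0,0]]}'; python3 ti.py 0 511.3 398.5 85.7 112.1
```

```text
clock: 18.45
tool_pos: [0.5169, 0.3845, 0.0586]
ee_rot: [0.214, 0.539, 0.802, -0.143]
ft_force: [0.3, 0.6, -0.4]
finger_gap: 0.0856
grasp_force: 0.0
goal [517.3 383.7  58. ]
t 18.45 TCP [516.9 384.5  58.6] axes z [ 0.189 -0.46  -0.867] x [-0.328  0.803 -0.498] F [ 0.3  0.6 -0.4] gap 0.0856 grip 0.0
turn total [ 0.002 -0.004  0.002] min rows 1 | linear (tool now) [-0.009  0.001  0.02 ] (goal tool) [-0.009  0.001  0.02 ]
```

Now close, then lift along the lid normal.

```bash
python3 -m pendant '{"gripper":[1,1,1,1,1,1,1,1],"linear":[[0,0,0],[0,0,0],[0,0,0],[0,0,0],[0,0,0],[0,0,0],[0,0,0],[0,0,0]],"turn":[[0,0,0],[0,0,0],[0,0,0],[0,0,0],[0,0,0],[0,0,0],[0,0,0],[0,0,0]]}' 40 | grep -E "force|gap"; python3 -m pendant '{"gripper":[1,1,1,1,1,1,1],"linear":[[0,0,-0.1],[0,0,-0.2],[0,0,-0.4],[0,0,-0.5],[0,0,-0.5],[0,0,-0.5],[0,0,-0.4]],"turn":[[0,0,0],[0,0,0],[0,0,0],[0,0,0],[0,0,0],[0,0,0],[0,0,0]]}'; cat > fl.py <<'E'
from h import *
import sys
x,y,z,yaw=map(float,sys.argv[1:5]); to(np.array([x,y,z])/1000,lean(yaw,0,-1))
E
python3 fl.py 508 0 90 84
```

```text
ft_force: [-1.1, 3.9, 5.8]
finger_gap: 0.0516
grasp_force: 43.5
clock: 19.95
tool_pos: [0.4913, 0.4463, 0.1744]
ee_rot: [0.214, 0.539, 0.802, -0.142]
ft_force: [0.6, 0.5, -1.5]
finger_gap: 0.0511
grasp_force: 42.6
t 19.95 TCP [491.3 446.3 174.4] axes z [ 0.19  -0.458 -0.868] x [-0.328  0.804 -0.496] F [ 0.6  0.5 -1.5] gap 0.0511 grip 42.6
turn total [0.165 0.646 0.614] min rows 5 | linear (tool now) [-6.448 -3.079  5.619] (goal tool) [-8.842  1.264  1.689]
```

```bash
python3 -m pendant '{"gripper":[1,1,1,1,1,1,1,1,1,1,1,1,1,1,1,1,1,1,1,1],"linear":[[0,0,0],[0,0,0],[0,0,0],[0,0,0],[0,0,0],[0,0,0],[-0.68,0.097,0],[-0.68,0.097,0],[-0.68,0.097,0],[-0.68,0.097,0],[-0.68,0.097,0],[-0.68,0.097,0],[-0.68,0.097,0],[-0.68,0.097,0],[-0.68,0.097,0],[-0.68,0.097,0],[-0.68,0.097,0],[-0.68,0.097,0],[-0.68,0.097,0.2],[0,0,0.3]],"turn":[[0.0275,0.108,0.102],[0.0275,0.108,0.102],[0.0275,0.108,0.102],[0.0275,0.108,0.102],[0.0275,0.108,0.102],[0.0275,0.108,0.102],[0,0,0],[0,0,0],[0,0,0],[0,0,0],[0,0,0],[0,0,0],[0,0,0],[0,0,0],[0,0,0],[0,0,0],[0,0,0],[0,0,0],[0,0,0],[0,0,0]]}' >/dev/null
python3 -m pendant '{"gripper":[1,1],"linear":[[0,0,0.1],[0,0,0]],"turn":[[0,0,0],[0,0,0]]}' | grep -E pos; sed -i 's/abs(m\["xy"\]\[0\]-321)<40 and m\["xy"\]\[1\]>200/abs(m["xy"][0]-321)<40 and m["xy"][1]>180/' held.py
cat > hg.py <<'E'
from h import *
import sys
exec(open("rel.py").read())
yaw=float(sys.argv[1]); 
if len(sys.argv)>2: cv2.imwrite("pics/"+sys.argv[2],c["img"])
h=np.array([np.cos(np.radians(yaw)),np.sin(np.radians(yaw)),0]); l=np.array([-h[1],h[0],0])
D=(Pw-p)*1000; A=np.stack([D@h,D@l,D[...,2]],-1)
hsv=cv2.cvtColor(c["img"],cv2.COLOR_BGR2HSV); gm=(cv2.inRange(hsv,(12,70,25),(34,255,255))>0)&ok
m=gm&(np.abs(A[...,1])<40)&(np.abs(A[...,0])<110)&(A[...,2]>-45)&(A[...,2]<60); A=A[m]
e=np.percentile(A[:,0],95); F=A[np.abs(A[:,0]-e)<8]; 
for _ in range(8):
    X=np.c_[np.ones(len(F)),F[:,1:]-np.median(F[:,1:],0)]; k=np.linalg.lstsq(X,F[:,0],rcond=None)[0]; F=F[np.abs(F[:,0]-X@k)<2]
print("end h",round(k[0],1),"slopes lat,z",np.round(k[1:],3),"lat",np.round(np.percentile(F[:,1],[1,99]),1),"z",np.round(np.percentile(F[:,2],[1,99]),1),len(F))
t=A[A[:,0]<k[0]-6]
if len(t)>100:
    zt=np.percentile(t[:,2],80); t=t[np.abs(t[:,2]-zt)<4]; X=np.c_[np.ones(len(t)),t[:,:2]-np.median(t[:,:2],0)]; k=np.linalg.lstsq(X,t[:,2],rcond=None)[0]; print("top z",round(k[0],1),"slopes h,lat",np.round(k[1:],3),"lat",np.round(np.percentile(t[:,1],[1,99]),1),len(t))
E
python3 hg.py 84; python3 fl.py 508 0 6 84
```

```text
tool_pos: [0.5085, -0.0002, 0.1421]
end h 35.3 slopes lat,z [-0.001 -0.117] lat [-24.6  25.3] z [-1.8 29.9] 1910
top z 28.8 slopes h,lat [-0.004  0.004] lat [-25.1  25.9] 13579
t 22.2 TCP [5.089e+02 1.000e-01 1.426e+02] axes z [-0. -0. -1.] x [ 0.102  0.995 -0.   ] F [-0.4 -0.  -2.1] gap 0.0513 grip 42.6
turn total [-0.     0.     0.004] min rows 1 | linear (tool now) [-0.003 -0.018  2.733] (goal tool) [-0.004 -0.019  2.733]
```

```bash
python3 -m pendant '{"gripper":[1,1,1,1,1,1,1,1,1,1],"linear":[[0,0,0.3],[0,0,0.4],[0,0,0.45],[0,0,0.45],[0,0,0.4],[0,0,0.3],[0,0,0.2],[0,0,0.1],[0,0,0],[0,0,0]],"turn":[[0,0,0],[0,0,0],[0,0,0],[0,0,0],[0,0,0],[0,0,0],[0,0,0],[0,0,0],[0,0,0],[0,0,0]]}' | grep -E "pos|ft"; for i in 1; do python3 -m pendant '{"gripper":[1,1,1,1],"linear":[[0,0,0.02],[0,0,0.02],[0,0,0],[0,0,0]],"turn":[[0,0,0],[0,0,0],[0,0,0],[0,0,0]]}' | grep -E "pos|ft"; done
```

```text
tool_pos: [0.5094, -0.0016, 0.0127]
ft_force: [-1.0, 0.5, -1.7]
tool_pos: [0.509, -0.0019, 0.0103]
ft_force: [0.1, -1.1, -1.1]
```

```bash
python3 -m pendant '{"gripper":[1,1,1,1],"linear":[[0,0,0.02],[0,0,0.02],[0,0,0],[0,0,0]],"turn":[[0,0,0],[0,0,0],[0,0,0],[0,0,0]]}' | grep -E "pos|ft"
```

```text
tool_pos: [0.5089, -0.0018, 0.0081]
ft_force: [-0.1, -0.7, -1.6]
```

```bash
python3 -m pendant '{"gripper":[1,1,1],"linear":[[0,0,0.015],[0,0,0],[0,0,0]],"turn":[[0,0,0],[0,0,0],[0,0,0]]}' | grep -E "pos|ft"
```

```text
tool_pos: [0.5089, -0.0018, 0.0074]
ft_force: [0.8, 0.5, -1.7]
```

```bash
python3 -m pendant '{"gripper":[1,1,1],"linear":[[0,0,0.015],[0,0,0],[0,0,0]],"turn":[[0,0,0],[0,0,0],[0,0,0]]}' | grep -E "pos|ft"; python3 -m pendant '{"gripper":[1,1,1],"linear":[[0,0,0.015],[0,0,0],[0,0,0]],"turn":[[0,0,0],[0,0,0],[0,0,0]]}' | grep -E "pos|ft"
```

```text
tool_pos: [0.509, -0.0019, 0.0069]
ft_force: [-1.8, -0.8, 4.4]
tool_pos: [0.509, -0.0019, 0.0068]
ft_force: [-5.5, -1.1, 14.8]
```

```bash
python3 -m pendant '{"gripper":[1,-1,-1,-1,-1,-1,-1,-1,-1,-1,-1,-1,-1,-1],"linear":[[0,0,-0.015],[0,0,0],[0,0,0],[0,0,0],[0,0,0],[0,0,0],[0,0,-0.3],[0,0,-0.6],[0,0,-0.7],[0,0,-0.7],[0,0,-0.7],[0,0,-0.6],[0,0,-0.3],[0,0,0]],"turn":[[0,0,0],[0,0,0],[0,0,0],[0,0,0],[0,0,0],[0,0,0],[0,0,0],[0,0,0],[0,0,0],[0,0,0],[0,0,0],[0,0,0],[0,0,0],[0,0,0]]}'
cat > gt.py <<'E'
from h import *
exec(open("rel.py").read())
hsv=cv2.cvtColor(c["img"],cv2.COLOR_BGR2HSV); gm=(cv2.inRange(hsv,(12,70,25),(34,255,255))>0)&ok
w=Pw[gm]*1000; w=w[(np.abs(w[:,0]-508)<70)&(np.abs(w[:,1])<80)&(np.abs(w[:,2]-36)<4)]
rc=cv2.minAreaRect(w[:,:2].astype(np.float32)); print("wrist",np.round(rc[0],1),np.round(rc[1],1),round(rc[2],1),"z",round(np.median(w[:,2]),1),len(w))
for n in ("side","top"):
    c=manip.camera(n); P,(u,v)=world(c); hsv=cv2.cvtColor(c["img"],cv2.COLOR_BGR2HSV)[v,u]
    m=(np.abs(P[:,0]-.508)<.07)&(np.abs(P[:,1])<.08)&(np.abs(P[:,2]-.038)<.006)&(hsv[:,0]>10)&(hsv[:,0]<34)&(hsv[:,1]>70)
    if m.sum()>50: rc=cv2.minAreaRect((P[m][:,:2]*1000).astype(np.float32)); print(n,np.round(rc[0],1),np.round(rc[1],1),round(rc[2],1),m.sum())
E
python3 gt.py
```

```text
clock: 26.3
tool_pos: [0.51, -0.0015, 0.204]
ee_rot: [0.002, 0.743, 0.669, 0.001]
ft_force: [-0.8, 1.3, -0.7]
finger_gap: 0.0853
grasp_force: 0.0
wrist [508.3  -3. ] [79.3 51.6] 83.9 z 35.7 3713
side [507.4  -3.9] [82.4 51.5] 83.5 362
top [503.2  23.1] [33.3 25.8] 0.4 86
```

```bash
sed -e 's/84.3/83.9/; s/\[.508,-.0015,.025\]/[.5083,-.003,.025]/' sp.py > gp.py; python3 gp.py 90; python3 - <<'E'
from h import *
p,r=pose(); print(np.round((r.inv()*lean(83.9,45,-1)).as_rotvec()/(np.pi/4)/6,4))
E
```

```text
goal [0.51363494 0.04692032 0.07520458]
t 26.45 TCP [508.2  -1.9 200.5] axes z [-0.002 -0.001 -1.   ] x [ 0.104  0.995 -0.001] F [-0.2 -0.1 -0.2] gap 0.0853 grip 0.0
turn total [-0.001 -0.999  0.003] min rows 6 | linear (tool now) [0.986 0.011 2.505] (goal tool) [2.468 0.005 1.077]
[-0.0002 -0.1664  0.0005]
```

```bash
python3 -m pendant '{"gripper":[-1,-1,-1,-1,-1,-1,-1,-1,-1,-1,-1,-1,-1,-1],"linear":[[0,0,0],[0,0,0],[0,0,0],[0,0,0],[0,0,0],[0,0,0],[0.4,0,0.18],[0.4,0,0.18],[0.4,0,0.18],[0.4,0,0.18],[0.4,0,0.18],[0.4,0,0.17],[0.07,0,0],[0,0,0]],"turn":[[0,-0.1665,0],[0,-0.1665,0],[0,-0.1665,0],[0,-0.1665,0],[0,-0.1665,0],[0,-0.1665,0],[0,0,0],[0,0,0],[0,0,0],[0,0,0],[0,0,0],[0,0,0],[0,0,0],[0,0,0]]}' >/dev/null; python3 gp.py 0; python3 -c "
from h import *; print(np.round(manip.read_state()['q'],2))"
```

```text
goal [ 0.50687234 -0.01635896  0.01156497]
t 27.85 TCP [513.3  47.7  75.3] axes z [-0.075 -0.704 -0.706] x [ 0.07   0.703 -0.708] F [-0.8  0.4 -0. ] gap 0.0853 grip 0.0
turn total [0.    0.002 0.006] min rows 1 | linear (tool now) [-0.007  0.008  1.811] (goal tool) [-0.009  0.008  1.811]
[-0.15  0.8  -0.61  1.77  0.9   1.52 -1.31]
```

```bash
python3 -m pendant '{"gripper":[-1,-1,-1,-1,-1,-1,-1,1,1,1,1,1,1,1,1],"linear":[[-0.007,0.008,0.2],[0,0,0.4],[0,0,0.4],[0,0,0.4],[0,0,0.3],[0,0,0.11],[0,0,0],[0,0,0],[0,0,0],[0,0,0],[0,0,0],[0,0,0],[0,0,0],[0,0,0],[0,0,0]],"turn":[[0,0,0.006],[0,0,0],[0,0,0],[0,0,0],[0,0,0],[0,0,0],[0,0,0],[0,0,0],[0,0,0],[0,0,0],[0,0,0],[0,0,0],[0,0,0],[0,0,0],[0,0,0]]}' 40;  python3 -m pendant '{"gripper":[1,1,1,1,1,1,1,1,1,1],"linear":[[-0.1,0,-0.1],[-0.25,0,-0.25],[-0.35,0,-0.35],[-0.35,0,-0.35],[-0.35,0,-0.35],[-0.35,0,-0.35],[-0.25,0,-0.25],[0,0,0],[0,0,0],[0,0,0]],"turn":[[0,0,0],[0,0,0],[0,0,0],[0,0,0],[0,0,0],[0,0,0],[0,0,0],[0,0,0],[0,0,0],[0,0,0]]}' ; python3 hg.py 83.9; python3 pl.py 69.2 579 -257 165 0 115 12.7 11.7
```

```text
clock: 29.35
tool_pos: [0.5083, -0.0154, 0.0132]
ee_rot: [0.257, 0.688, 0.617, -0.283]
ft_force: [0.5, 4.4, 6.0]
finger_gap: 0.0516
grasp_force: 42.5
clock: 30.35
tool_pos: [0.5068, -0.0167, 0.1532]
ee_rot: [0.256, 0.688, 0.617, -0.284]
ft_force: [-0.7, -0.4, -2.1]
finger_gap: 0.0511
grasp_force: 41.9
end h 51.5 slopes lat,z [0.    0.007] lat [-24.7  25.3] z [-12.   22.3] 10406
top z 22.4 slopes h,lat [-0.002  0.002] lat [-25.3  26. ] 3613
t 30.4 TCP [506.8 -16.6 153. ] axes z [-0.075 -0.704 -0.707] x [ 0.077  0.702 -0.708] F [-0.2 -0.4 -1.9] gap 0.0511 grip 41.9
turn total [0.231 0.001 0.229] min rows 2 | linear (tool now) [-0.81   2.721  1.562] (goal tool) [-0.289  3.057  1.034]
```

```bash
python3 pl.py 69.2 579.1 -256.6 0 0 104 11.5 13.4; python3 -m pendant '{"gripper":[1,1,1,1,1],"linear":[[0,0,0],[0,0,0],[0,0,0],[0,0,0],[0,0,0]],"turn":[[0.077,0,0.0765],[0.077,0,0.0765],[0.077,0,0.0765],[0,0,0],[0,0,0]]}' >/dev/null; python3 pl.py 69.2 579.1 -256.6 0 0 104 11.5 13.4
```

```text
t 30.4 TCP [506.8 -16.6 153. ] axes z [-0.075 -0.704 -0.707] x [ 0.077  0.702 -0.708] F [-0.2 -0.4 -1.9] gap 0.0511 grip 41.9
turn total [0.231 0.001 0.229] min rows 2 | linear (tool now) [-2.914  1.895  3.929] (goal tool) [-2.468  3.056  3.477]
t 30.9 TCP [507.  -16.4 153.2] axes z [-0.25  -0.662 -0.707] x [ 0.25   0.661 -0.707] F [-0.1 -0.8 -1.8] gap 0.0516 grip 42.2
turn total [0.002 0.    0.001] min rows 1 | linear (tool now) [-2.473  3.047  3.486] (goal tool) [-2.471  3.054  3.482]
```

```bash
python3 -m pendant '{"gripper":[1,1,1,1,1,1,1,1,1,1,1,1,1,1,1,1,1,1,1,1],"linear":[[-0.13,0.16,0.183],[-0.13,0.16,0.183],[-0.13,0.16,0.183],[-0.13,0.16,0.183],[-0.13,0.16,0.183],[-0.13,0.16,0.183],[-0.13,0.16,0.183],[-0.13,0.16,0.183],[-0.13,0.16,0.183],[-0.13,0.16,0.183],[-0.13,0.16,0.183],[-0.13,0.16,0.183],[-0.13,0.16,0.183],[-0.13,0.16,0.183],[-0.13,0.16,0.183],[-0.13,0.16,0.183],[-0.13,0.16,0.183],[-0.13,0.16,0.183],[-0.13,0.16,0.183],[0,0,0]],"turn":[[0,0,0],[0,0,0],[0,0,0],[0,0,0],[0,0,0],[0,0,0],[0,0,0],[0,0,0],[0,0,0],[0,0,0],[0,0,0],[0,0,0],[0,0,0],[0,0,0],[0,0,0],[0,0,0],[0,0,0],[0,0,0],[0,0,0],[0,0,0]]}' >/dev/null; python3 -m pendant '{"gripper":[1,1,1],"linear":[[0,0,0],[0,0,0],[0,0,0]],"turn":[[0,0,0],[0,0,0],[0,0,0]]}' | grep ft; sed -i 's/(98,124)\]/(112,128)]/' al.py; python3 al.py; python3 hg.py 69.2 w6.png; python3 pl.py 69.2 579.1 -256.6 0 0 93.5 11.5 13.4
```

```text
ft_force: [-0.9, -0.5, -1.4]
(20, 48) end 0.3 yaw 69.7 lat [-25.1  26.1] mid 0.5 2913
(58, 88) end 0.5 yaw 69.3 lat [-25.8  25.4] mid -0.2 5369
(112, 128) end 1.8 yaw 69.4 lat [-24.2  26.3] mid 1.1 5316
end h 51.4 slopes lat,z [-0.001  0.005] lat [-24.3  25.7] z [-12.4  22.2] 10448
top z 22.4 slopes h,lat [0.001 0.001] lat [-25.3  26.2] 3656
t 33.3 TCP [ 574.9 -266.2  118.8] axes z [-0.249 -0.661 -0.708] x [ 0.253  0.661 -0.706] F [-0.7 -0.6 -1.9] gap 0.0513 grip 42.2
turn total [ 0.002 -0.001 -0.002] min rows 1 | linear (tool now) [0.154 0.009 0.183] (goal tool) [0.154 0.01  0.183]
```

View pics/w6.png

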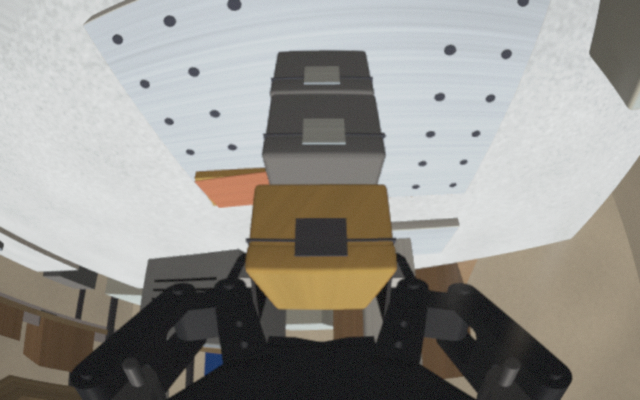

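The tin is above the stack, level and parallel. It needs 1.3 mm inwards and 0.9 mm sideways, combined with the descent.

```bash
python3 -m pendant '{"gripper":[1,1,1,1,1,1,1,1,1],"linear":[[0.025,0.003,0.031],[0.025,0.003,0.031],[0.025,0.003,0.031],[0.025,0.003,0.031],[0.025,0.003,0.031],[0.025,0.003,0.031],[0,0,0],[0,0,0],[0,0,0]],"turn":[[0,0,0],[0,0,0],[0,0,0],[0,0,0],[0,0,0],[0,0,0],[0,0,0],[0,0,0],[0,0,0]]}' | grep -E "pos|ft"; sed -i 's/(112,128)\]/(97,124)]/' al.py; python3 al.py
```

```text
tool_pos: [0.5752, -0.2684, 0.1069]
ft_force: [0.1, -0.1, -1.2]
(20, 48) end 0.4 yaw 69.7 lat [-25.2  26. ] mid 0.4 3450
(58, 88) end 0.5 yaw 69.2 lat [-25.7  25.3] mid -0.2 6441
(97, 124) end -0.3 yaw 69.2 lat [-25.6  25.4] mid -0.1 9386
```

```bash
python3 -m pendant '{"gripper":[1,1,1,1],"linear":[[0.011,0,-0.011],[0.007,0,0.007],[0,0,0],[0,0,0]],"turn":[[0,0,0],[0,0,0],[0,0,0],[0,0,0]]}' | grep -E "pos|ft"; python3 -m pendant '{"gripper":[1,1,1],"linear":[[0.007,0,0.007],[0,0,0],[0,0,0]],"turn":[[0,0,0],[0,0,0],[0,0,0]]}' | grep -E "pos|ft"
```

```text
tool_pos: [0.5754, -0.2676, 0.1064]
ft_force: [0.3, 0.6, -1.6]
tool_pos: [0.5754, -0.2677, 0.1058]
ft_force: [0.4, -0.4, -1.3]
```

```bash
python3 -m pendant '{"gripper":[1,1,1],"linear":[[0.007,0,0.007],[0,0,0],[0,0,0]],"turn":[[0,0,0],[0,0,0],[0,0,0]]}' | grep -E "pos|ft"
```

```text
tool_pos: [0.5754, -0.2677, 0.1054]
ft_force: [-0.1, -0.6, -2.0]
```

```bash
python3 -m pendant '{"gripper":[1,1,1],"linear":[[0.005,0,0.005],[0,0,0],[0,0,0]],"turn":[[0,0,0],[0,0,0],[0,0,0]]}' | grep -E "pos|ft"; sleep 0
```

```text
tool_pos: [0.5754, -0.2677, 0.1053]
ft_force: [-1.3, 1.0, 1.7]
```

```bash
python3 -m pendant '{"gripper":[1,1,1],"linear":[[0.005,0,0.005],[0,0,0],[0,0,0]],"turn":[[0,0,0],[0,0,0],[0,0,0]]}' | grep -E "pos|ft"; python3 al.py
```

```text
tool_pos: [0.5755, -0.2677, 0.1053]
ft_force: [-1.8, 2.0, 5.0]
(20, 48) end 0.3 yaw 69.7 lat [-25.2  26. ] mid 0.4 3531
(58, 88) end 0.5 yaw 69.3 lat [-25.8  25.3] mid -0.2 6572
(97, 124) end 0.5 yaw 69.2 lat [-25.6  25.4] mid -0.1 9557
```

Contact is gentle and the three are within 1 mm of each other. Release, check, then retreat along the tool axis.

```bash
python3 -m pendant '{"gripper":[1,-1,-1,-1,-1,-1,-1,-1],"linear":[[-0.004,0,-0.004],[0,0,0],[0,0,0],[0,0,0],[0,0,0],[0,0,0],[0,0,0],[0,0,0]],"turn":[[0,0,0],[0,0,0],[0,0,0],[0,0,0],[0,0,0],[0,0,0],[0,0,0],[0,0,0]]}' | grep -E "ft|gap";  python3 -m pendant '{"gripper":[-1,-1,-1,-1,-1,-1,-1,-1,-1,-1],"linear":[[0,0,-0.2],[0,0,-0.4],[0,0,-0.5],[0,0,-0.5],[0,0,-0.5],[0,0,-0.5],[0,0,-0.4],[0,0,0],[0,0,0],[0,0,0]],"turn":[[0,0,0],[0,0,0],[0,0,0],[0,0,0],[0,0,0],[0,0,0],[0,0,0],[0,0,0],[0,0,0],[0,0,0]]}';python3 al.py; python3 - <<'E'
from h import *
c=manip.camera("side"); cv2.imwrite("pics/side1.png",cv2.resize(c["img"][60:340,180:460],None,fx=2,fy=2))
E
```

```text
ft_force: [0.7, -0.0, -0.5]
finger_gap: 0.0851
clock: 37.7
tool_pos: [0.6123, -0.1692, 0.2106]
ee_rot: [0.218, 0.761, 0.524, -0.315]
ft_force: [-0.0, -0.6, -0.6]
finger_gap: 0.0854
grasp_force: 0.0
(20, 48) end 0.3 yaw 69.8 lat [-25.   26.4] mid 0.7 981
(58, 88) end 0.4 yaw 69.1 lat [-26.3  25.5] mid -0.4 1393
(97, 124) end 0.7 yaw 69.3 lat [-25.6  25.6] mid 0.0 1599
```

View pics/side1.png

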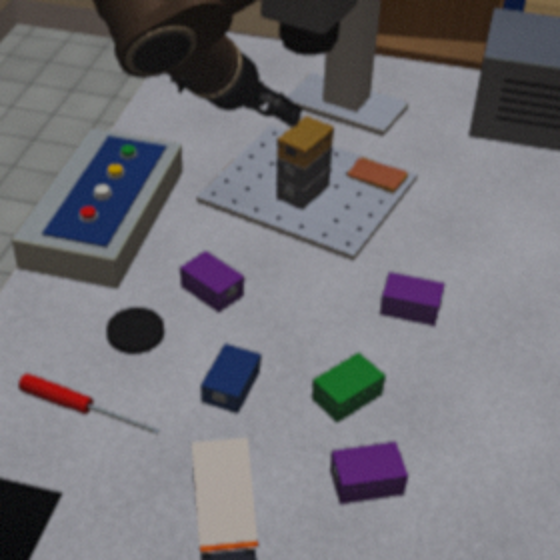

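The side view shows the stack complete: the gold tin on the two grey cases at crop px (305,160). The gripper is clear of it and everything else is where it was. Handing in.

```bash
python3 -c "
from plant import manip; print(manip.job_done())"
```

```text
the job is handed in; nothing more can be done
None
```

The job is handed in at about 38 s: the spacer case is on the standing case and the gold tin is level on top, each flush to about 1 mm by wrist camera; the tin was set down once on clear table to regrasp it.

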